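# Unlock the dispensary chest and hold the key turned

## Task

Take the key with the wide flat bow out of the wooden key stand, push it fully home in the lock on the lid of the white chest, wiggling it past the sticky pins, and then turn it a quarter turn clockwise (seen from above) to its stop. The lock is sprung, so finish while gripping the key and holding it turned, with the chest's bolt drawn; do not let go. Leave the other two keys in the stand and the cups, jars and bottles where they are.

Things in the scene. Friction and masses are not known exactly. Their poses are not given: they have to be found in the camera images.
- key_flat: the key to use, upright in any of the stand's three slots, 35-70 g. Origin: on its axis at its shoulder's underside, z up, y along bow and bit width. Up: round shoulder 20 mm across, z 0-4; stem 9 across to 12; black flat bow 36 wide (y), 10 thick (x), z 12-42, grip by its thickness. Down: neck 4.5 across to z -10; flat bit 16 wide (y), 5 thick, to -24; 45 deg point to -32. Fits either way round
- key_tip (a point): the lower tip of that key, on its axis, 32 mm below its origin
- stand: fixed wooden block 56 (x) x 170 (y) x 45 mm high; origin at the centre of its underside. Three slots in its top at y = -52, 0, +52 mm, long side along y, 2 mm wider than the bits, 40 mm deep, each holding a key upright, shoulder on the block's top (so its y lies along the block's y); lift a key straight up at least 35 mm to clear it
- key_ball: another key, with a ball bow 24 mm across: not to be used, stays in the stand; origin at the underside of its shoulder
- key_post: another key, with a slim round bow 12 mm across and 30 high: not to be used, stays in the stand; origin at the underside of its shoulder
- chest: fixed white steel chest 240 (x) x 220 (y) x 90 mm high; origin at the centre of its underside. On the lid, 50 mm from the centre towards -x, a steel lock plate 54 mm square, its face 94 mm above the table. In front of it (-x) lies the bolt, 6 mm high, in a keeper at the front rim 12 mm above the lid
- lock (a point): centre of the keyhole, on the plate's face; axes as the chest. Chamfered slot 6.6 (x) by 17.6 mm (y) through a fixed 8 mm plate, the same in the cylinder below. Key goes straight down, bit along y, 32 mm, till its shoulder rests on the plate; only then can it turn. Sprung sticky pins resist from 16 to 28 mm of depth with 10-20 N, a third less with small turns to and fro (0.08 rad)
- plug (a joint): turn of the lock cylinder, rad: 0 at rest, grows clockwise seen from above, stop at 1.57. A spring drives it back (0.02 N m at rest, 0.08 at the stop). The key has about 0.1 rad of play in it and gives a little in the grip, so turn on to some 1.7 rad, until it stops
- bolt (a joint): travel of the chest's bolt in m, driven by the cylinder: 0 shot, 0.015 drawn at the cylinder's stop
- bamboo_a: bamboo cup, 68 mm across, 120 high, loose; origin at the centre of its underside (leave alone)
- bamboo_b: smaller bamboo cup, 52 mm across, 85 high, loose; origin at the centre of its underside (leave alone)
- jar_a: round glazed cupping jar, 60 mm across, 56 high, standing loose on the rear part of the chest lid; origin at the centre of its underside (leave alone)
- jar_b: round glazed cupping jar, 60 mm across, 56 high, loose on the table; origin at the centre of its underside (leave alone)
- dome: pale dome-shaped cupping bell, 66 mm across, 50 high, loose on the rear part of the chest lid; origin at the centre of its underside (leave alone)
- antiseptic: capped bottle, 60 mm across, 150 high, loose; origin at the centre of its underside (leave alone)
- oil: small amber oil bottle, 48 mm across, 130 high, loose; origin at the centre of its underside (leave alone)

How it is judged (in metres and radians):
On the way, in this order (a step that is already met when the one before it is completed fails the run):
1. the flat-bowed key is drawn out of the stand (z of key_flat in the frame of stand above 0.08 m), for 0.1 s.
2. it is fully home in the lock, which is not yet turned (z of key_tip in the frame of lock below -0.03 m and horizontal distance between key_flat and lock below 0.004 m and angle between key_flat's own z axis and vertical below 0.12 rad and value of joint plug below 0.3 rad), for 0.1 s.
3. it is turned a quarter, still home and gripped (z of key_tip in the frame of lock below -0.03 m and horizontal distance between key_flat and lock below 0.004 m and angle between key_flat's own z axis and vertical below 0.12 rad and value of joint plug above 1.25 rad and contact force between the fingers and key_flat above 1 N), for 0.3 s.
At the end, for the whole second after the job is handed in: The flat-bowed key is within 2 mm of fully home in the lock (axis within 4 mm, upright within 7 degrees), the cylinder turned at least 1.25 rad of its 1.57, the bolt drawn at least 11 mm, the fingers gripping the key with over 1 N, and all still through the last second (all of step 3 and value of joint bolt above 0.011 m and linear speed of key_flat below 0.02 m/s); the arm keeps its last pose, push and grip.
It fails at once if one of the other keys is lifted or shifted more than 15 mm (distance of any of key_ball, key_post from where it was at the start of the episode above 0.015 m).
It fails at once if a cup, jar or bottle is moved more than 30 mm or tipped (distance of any of bamboo_a, bamboo_b, jar_a, jar_b, dome, antiseptic, oil from where it was at the start of the episode above 0.03 m or angle between any of bamboo_a, bamboo_b, jar_a, jar_b, dome, antiseptic, oil's own z axis and vertical above 0.5 rad).
It also fails if it takes over 51 s, if anything falls off the work surface, if the arm or the gripper's body presses on something with over 40 N, if the wrist force passes 120 N, or if a joint passes its speed limit or range.

## Robot

A 6-joint arm with a two-finger parallel gripper is mounted at the origin on the work surface. World frame = base frame: x ahead of the robot, y to its left, z up, the work surface at z = 0. Lengths are in mm, angles in rad, forces in N, time in s.
With the tool pointing down it reaches from about 350 to 975 mm from the base axis. Payload 7.1 kg.
Tool frame: the origin (TCP) lies between the finger pads; the fingertips stand 19 mm ahead of it and the grasp point (between the pads) is the TCP; z points along the fingers, y is the line along which they close (so a half turn about z gives the same grasp; the last joint's range is limited). The gripper opens to 88 mm and grips with 3 to 60 N. Pads are 20 mm wide; open, the fingers measure 115 mm over their backs; the gripper's body (75 mm by 178 mm) begins 61 mm behind the grasp point.
Start: joints at [1.232, 0.423, 1.63, -0, 1.089, -0.019], TCP at [196.454, 593.305, 241.675] pointing down, gripper open.
Joint ranges: [-3, 3], [-0.9, 2.11], [0.09, 2.58], [-1.31, 4.45], [0.11, 2.69], [-2.54, 2.54]. Speed limits (rad/s): [2.39, 2.39, 3.01, 3.14, 3.14, 3.14].

## Interface

Orientations are given as a rotation vector (axis times angle).
In Python, from workcell import ctrl gives the robot as it stands.
- The arm moves only by the tool arm_command, never from a script. Its argument "series" is a list of rows, each an object with "linear": the shift along the tool's x, y, z in m, a list of three; "turn": the turn about the tool's z in rad. A call has 1 to 10 rows; each row shifts and turns the commanded pose from where the row before left it, along the tool's axes as they then stand; what a row does not reach is not made up. A row lasts 1/10 s, in which the tool goes at most 50 mm and 8.59 degrees, less where a joint would pass 70% of its speed; a pose out of reach is approached as far as the arm can. A call with a gripper value outside its range is refused whole. "jaw" is the opening, from -1 (shut) to 1 (fully open), set as the call begins (left out, the last holds). The fingers move at their own pace and stop on an object; the grip force is fixed at half the most. Time passes only in rows, so rows that do not move let the fingers close. It gives the time, the measured TCP pose, the force, the opening and the grip force at its end, in the units of the state.
- ctrl.get_obs(): the state, without advancing time (a new reading comes with each control period).
- ctrl.get_image(name): name is "side" or "top"; returns a dict with "frame" (480x640x3 uint8, blue, green, red), "fx", "fy", "cx", "cy" (pixels), "k1" (the pictures are not rectified: a ray, as slopes to the right and down, at radius r is drawn at 1 + k1 r^2 times it, then the intrinsics apply), "rvec" (rotation vector, rad) and "tvec" (3), from world to camera coordinates, as OpenCV has them. Camera axes: x right, y down, z forward; pixel columns grow to the right and rows downward; lengths in mm; the calibration is good to about 2 mm. A picture is of the moment at which its call begins. There is no depth.
- ctrl.close_job(): hands the job in; it is judged then, once.
The state is a dict: "t": time; "qpos": joint angles; "qvel": joint speeds; "joint_torque": joint torques, N m; "ee_pos": TCP position; "orientation": TCP orientation; "ft_force": force on the tool from outside, world axes, zero at the start; "moment": the same for the moment, N m; "width": finger opening in mm; "grasp_force": force on a finger pad.
Only numpy, scipy, OpenCV 4.12 (cv2) and the standard library are available. Lean on these libraries where they do the work, as an engineer would, in place of code of your own. Each camera call takes 0.05 s, during which the arm holds its last target. There are 200 camera calls.

## Working session

There is one attempt and no reset: what is moved stays moved. The work goes in short steps, Python scripts to look and compute and a tool call to move; the robot and the scene stay as the last step left them, time stands still between calls to the robot, and variables do not carry over. Pictures are saved under pics/ and viewed, at most 10 in all, crops included, and the job is handed in when it is done.

Besides the shell and the picture viewer there is one more tool, called after "Request:" as a command line: name --argument value ..., lists and objects as JSON in quotes. arm_command: Moves the arm, as the interface text tells. Its arguments: {"type":"object","properties":{"series":{"type":"array"},"jaw":{"type":"number"}},"required":["series"]}

```bash
mkdir -p pics
cat > h.py <<'E'
import numpy as np, cv2
from workcell import ctrl
def grab(n,fn=None):
    d=ctrl.get_image(n)
    if fn: cv2.imwrite('pics/'+fn,d['frame'])
    np.savez('/tmp/%s.npz'%n,**d); return d
def load(n): return dict(np.load('/tmp/%s.npz'%n))
def ray(d,u,v):
    xd=np.array([(u-d['cx'])/d['fx'],(v-d['cy'])/d['fy']],float); s=xd.copy()
    for _ in range(30): s=xd/(1+d['k1']*(s@s))
    R=cv2.Rodrigues(np.array(d['rvec'],float))[0]; t=np.array(d['tvec'],float).ravel()
    return -R.T@t, R.T@np.r_[s,1]
def atz(d,u,v,z):
    c,r=ray(d,u,v); return c+r*(z-c[2])/r[2]
def proj(d,P):
    R=cv2.Rodrigues(np.array(d['rvec'],float))[0]; t=np.array(d['tvec'],float).ravel()
    p=np.atleast_2d(P)@R.T+t; s=p[:,:2]/p[:,2:]; s=s*(1+d['k1']*(s**2).sum(1,keepdims=True))
    return s*[d['fx'],d['fy']]+[d['cx'],d['cy']]
E
python3 - <<'E'
from h import *
for n in('top','side'):
    d=grab(n,n+'0.png'); print(n,{k:np.round(d[k],3) for k in d if k!='frame'}, ray(d,320,240)[0].round())
print(ctrl.get_obs())
E
```

```text
top {'fx': np.float64(475.781), 'fy': np.float64(475.781), 'cx': np.float64(320.061), 'cy': np.float64(235.653), 'k1': np.float64(0.018), 'rvec': array([ 2.193, -2.153,  0.107]), 'tvec': array([   3.556,  572.864, 1466.9  ])} [ 429.   17. 1515.]
side {'fx': np.float64(587.156), 'fy': np.float64(587.156), 'cx': np.float64(312.47), 'cy': np.float64(238.357), 'k1': np.float64(-0.137), 'rvec': array([ 2.427, -0.384,  0.147]), 'tvec': array([-540.289,  178.303, 1328.828])} [ 286. -839. 1142.]
{'t': 0.1, 'qpos': array([ 1.23201310e+00,  4.23768562e-01,  1.63060567e+00,  1.58328343e-05,
        1.08864602e+00, -1.89928122e-02]), 'qvel': array([ 1.90099663e-03, -6.98160584e-04, -2.15397366e-03, -5.31491992e-04,
       -1.89749467e-04, -4.38597761e-05]), 'joint_torque': array([ 5.19615460e-04, -5.45616353e+01, -2.74325609e+01,  6.44970476e-02,
        1.88517506e-02, -4.89409149e-05]), 'ee_pos': array([196.28458778, 592.8626192 , 240.97995335]), 'orientation': array([-5.00156525e-01, -3.10125141e+00,  2.20257764e-03]), 'ft_force': array([-0.01884797,  0.24162941,  0.23293352]), 'moment': array([-0.01400226, -0.00026073, -0.01043664]), 'grasp_force': 0.0, 'width': 87.6934591407383}
```

View pics/top0.png

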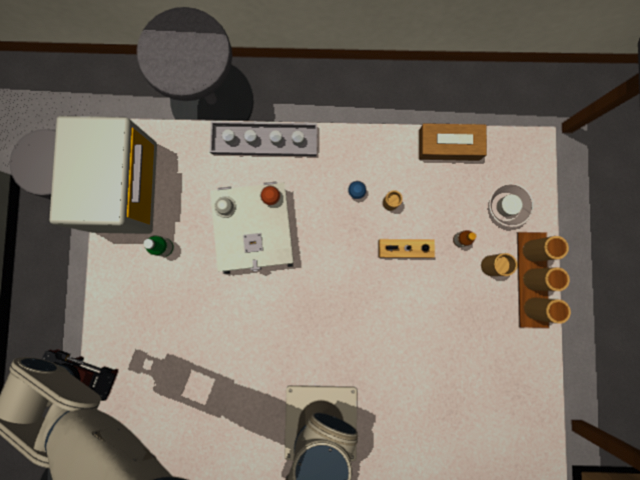

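View pics/side0.png

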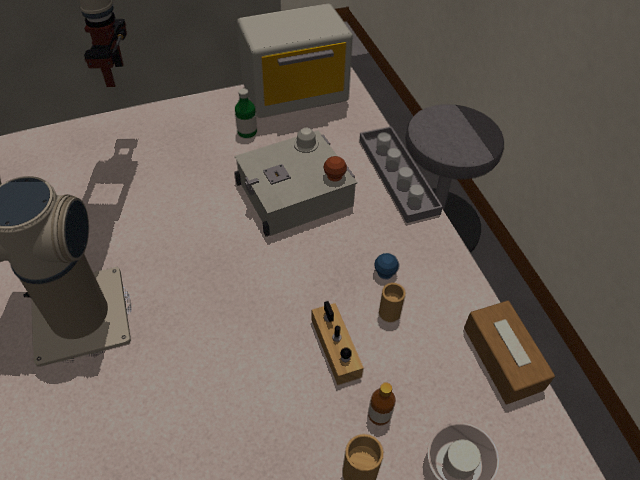

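The top view shows the stand at about (407,249), with the flat key at its left end near (391,248), and the lock plate at about (253,243). The side view shows the flat bow at about (328,311) and the plate at about (277,174). I'll zoom in on these.

Run:
```python
from h import *
t=load('top')['frame'];s=load('side')['frame']
def c(f,u,v,w,h,k): return cv2.resize(f[v:v+h,u:u+w],None,fx=k,fy=k,interpolation=cv2.INTER_CUBIC)
a=np.hstack([c(t,372,230,80,40,5),c(t,213,230,80,40,5)])
b=np.hstack([c(s,305,290,80,80,5)[:400],c(s,235,135,80,80,5)])
i=np.vstack([a,b])
cv2.imwrite('pics/z.png',i)
```

```text
(no output)
```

View pics/z.png

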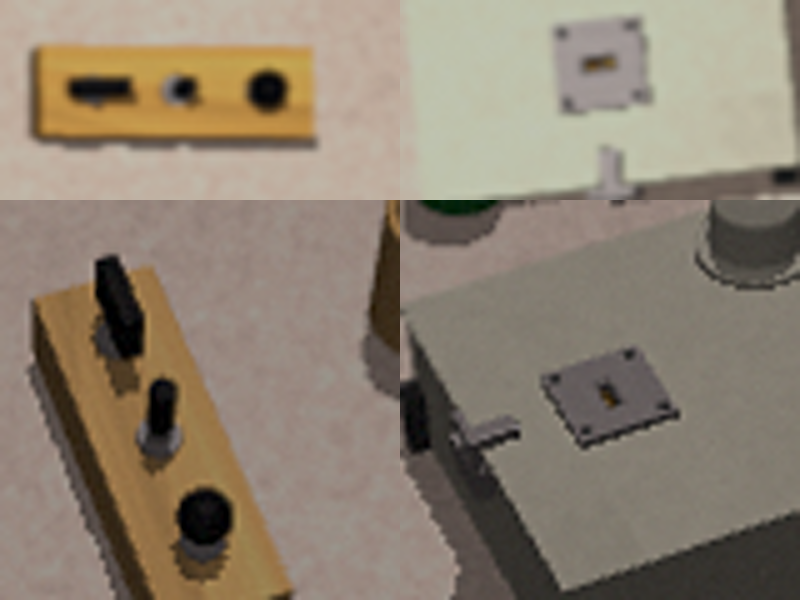

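```bash
cat > m.py <<'E'
from h import *
from scipy.optimize import least_squares
t=load('top');s=load('side')
def px(o,pts): return np.array([[o[0]+(x+.5)/5-.5,o[1]+(y+.5)/5-.5] for x,y in pts])
plT=px((213-80,230),[(555,22),(640,17),(648,100),(562,110)]); plS=px((235-80,135-40),[(542,378),(635,348),(680,412),(585,440)])
slT=px((133,230),[(600,62)]); slS=px((155,95),[(608,396)])
stT=px((372,230),[(38,47),(313,47),(315,137),(35,137)]); stS=px((305,250),[(33,300),(152,267),(290,592)])
print('plate top',[atz(t,*p,94)[:2].round(1) for p in plT],'slot',atz(t,*slT[0],94).round(1))
print('plate side',[atz(s,*p,94)[:2].round(1) for p in plS],'slot',atz(s,*slS[0],94).round(1))
print('stand top',[atz(t,*p,45)[:2].round(1) for p in stT]); print('stand side',[atz(s,*p,45)[:2].round(1) for p in stS])
# black bow masks
for n,d,(u,v,w,h) in(('top',t,(382,242,18,13)),('side',s,(320,298,18,26))):
    g=d['frame'][v:v+h,u:u+w].max(2).astype(float)
    wt=np.clip((110-g)/80,0,1); yy,xx=np.mgrid[v:v+h,u:u+w]
    print(n,'bow centroid',(wt*xx).sum()/wt.sum(),(wt*yy).sum()/wt.sum(),'area',wt.sum())
    print(g.astype(int) if n=='top' else '')
E
python3 m.py
```

```text
plate top [array([567. , 243.7]), array([570.9, 192.8]), array([521.2, 186.5]), array([514.2, 237.7])] slot [543.4 215.9  94. ]
plate side [array([511.3, 235.3]), array([562.9, 242.2]), array([571.5, 189.8]), array([520.3, 185.3])] slot [539.9 212.2  94. ]
stand top [array([ 564. , -169.4]), array([ 567.2, -339.9]), array([ 511.4, -340.9]), array([ 508.1, -167.9])]
stand side [array([ 508.5, -173.5]), array([ 564.2, -173.2]), array([ 565.1, -342. ])]
top bow centroid 391.4799882283696 247.45114773396114 area 42.475
[[195 194 194 194 194 194 195 195 195 195 195 195 194 195 195 194 194 194]
 [195 194 194 196 197 198 198 197 196 197 198 198 198 198 198 196 196 194]
 [194 193 193 191 189 189 187 182 178 182 188 189 189 189 188 187 191 195]
 [194 195 189 166 134 123 115 106 102 107 114 115 115 115 113 119 156 191]
 [196 194 177 129  65  44  41  35  34  35  37  38  39  37  35  60 134 189]
 [197 194 174 114  34  15  19  18  16  18  19  18  18  17  17  42 122 180]
 [196 194 176 120  44  15  16  18  18  18  18  21  23  22  25  47 100 160]
 [194 193 185 151  94  61  51  44  46  45  52  59  64  65  72  80 101 147]
 [193 192 191 182 152 121 108  99  86  79  94 113 116 116 115 117 123 154]
 [190 189 189 191 185 177 175 170 150 128 146 172 176 175 174 173 172 179]
 [184 184 186 189 190 192 193 193 187 179 183 192 193 191 191 191 189 189]
 [186 185 185 186 186 188 190 193 194 193 194 195 195 195 194 194 194 193]
 [192 191 189 189 187 188 188 187 188 190 193 193 194 195 195 195 196 196]]
side bow centroid 328.0631654218973 312.23867789607493 area 157.32500000000002
```

Request:
arm_command --series '[{"linear": [0,0,0],"turn": 0.124},{"linear": [0,0,0],"turn": 0.124},{"linear": [0,0,0],"turn": 0.124},{"linear": [0,0,0],"turn": 0.124},{"linear": [0,0,0],"turn": 0.124},{"linear": [0,0,0],"turn": 0.124},{"linear": [0,0,0],"turn": 0.124},{"linear": [0,0,0],"turn": 0.124},{"linear": [0,0,0],"turn": 0.124},{"linear": [0,0,0],"turn": 0.12}]' --jaw 1

```text
t: 1.1
ee_pos: [196.3, 593.0, 241.2]
orientation: [2.21, 2.232, -0.001]
ft_force: [0.1, -0.4, -0.0]
width: 87.7
grasp_force: 0.0
```

```bash
cat >> h.py <<'E'
def pose():
    o=ctrl.get_obs(); R=cv2.Rodrigues(o['orientation'])[0]
    print('t',round(o['t'],2),'tcp',o['ee_pos'].round(2),'phi',round(np.arctan2(R[1,1],R[0,1]),4),'tilt',R[:2,2].round(4),'q1,q6',o['qpos'][[0,5]].round(3),'F',o['ft_force'].round(1),'M',o['moment'].round(2),'w',round(o['width'],1),'g',round(o['grasp_force'],1))
    return o,R
def delta(T,phi=None):
    o,R=pose(); print('tool delta mm',(R.T@(np.array(T)-o['ee_pos'])).round(1), '' if phi is None else 'turn %.4f'%(np.arctan2(R[1,1],R[0,1])-phi))
E
python3 - <<'E'
from h import *
t=load('top');s=load('side')
print('bow top',atz(t,391.5,247.2,84).round(1),'side',atz(s,328.1,312.2,73).round(1), 'mean-of-silhouette approx')
# model: predicted projections for key at (536.5,-204) yaw .015, bow box
def bow(x,y,yaw,z0):
    c,q=np.cos(yaw),np.sin(yaw)
    return np.array([[x+c*a-q*b,y+q*a+c*b,z0+z] for a in(-5,5) for b in(-18,18) for z in(12,42)])
for n,d in(('top',t),('side',s)):
    for X in((536.5,-204),):
        h=cv2.convexHull(proj(d,bow(*X,.015,45)).astype(np.float32)); m=cv2.moments(h); print(n,m['m10']/m['m00'],m['m01']/m['m00'],m['m00'])
    print(n,'px per mm', (proj(d,[[537,-204,73],[547,-204,73],[537,-194,73]])).round(2).tolist())
delta([536,-204,180],.015)
E
```

```text
bow top [ 536.3 -201.7   84. ] side [ 535.2 -207.9   73. ] mean-of-silhouette approx
top 391.72042982867134 247.41931287409403 52.279457981465384
top px per mm [[391.71, 247.25], [391.72, 243.97], [388.41, 247.19]]
side 328.10281426378276 310.8362336766553 146.47321229195222
side px per mm [[328.3, 310.53], [332.69, 309.32], [326.78, 306.8]]
t 1.1 tcp [196.35 593.   241.2 ] phi 0.0099 tilt [-0.0003 -0.0009] q1,q6 [1.232 1.222] F [ 0.1 -0.4 -0. ] M [-0.01  0.06 -0.01] w 87.7 g 0.0
tool delta mm [-800.3  331.7   61.8] turn -0.0051
```

Request:
arm_command --series '[{"linear": [-0.02,0.01,0],"turn": 0},{"linear": [-0.04,0.02,0],"turn": 0},{"linear": [-0.04,0.02,0],"turn": 0},{"linear": [-0.04,0.02,0],"turn": 0},{"linear": [-0.04,0.02,0],"turn": 0},{"linear": [-0.04,0.02,0],"turn": 0},{"linear": [-0.04,0.02,0],"turn": 0},{"linear": [-0.04,0.02,0],"turn": 0},{"linear": [-0.04,0.02,0],"turn": 0},{"linear": [-0.04,0.02,0],"turn": 0}]'

```text
t: 2.1
ee_pos: [392.5, 214.5, 241.6]
orientation: [-2.204, -2.238, 0.0]
ft_force: [0.7, 1.2, -0.1]
width: 88.0
grasp_force: 0.0
```

Request:
arm_command --series '[{"linear": [-0.045,0.015,0],"turn": 0},{"linear": [-0.045,0.015,0],"turn": 0},{"linear": [-0.045,0.015,0],"turn": 0},{"linear": [-0.045,0.015,0],"turn": 0},{"linear": [-0.045,0.015,0],"turn": 0},{"linear": [-0.045,0.015,0],"turn": 0},{"linear": [-0.045,0.015,0],"turn": 0},{"linear": [-0.045,0.015,0],"turn": 0},{"linear": [-0.04,0.015,0],"turn": 0},{"linear": [-0.02,0,0],"turn": 0}]'

```text
t: 3.1
ee_pos: [534.7, -205.0, 241.4]
orientation: [2.206, 2.235, 0.0]
ft_force: [-0.3, 0.6, 0.4]
width: 87.8
grasp_force: 0.0
```

Run:
```python
from h import *
delta([536.3,-204.7,100],.015)
```

```text
t 3.1 tcp [ 534.67 -205.01  241.4 ] phi 0.013 tilt [ 0.0009 -0.0007] q1,q6 [-0.387 -0.4  ] F [-0.3  0.6  0.4] M [-0.08  0.1  -0.  ] w 87.8 g 0.0
tool delta mm [  0.4   1.5 141.4] turn -0.0020
```

Request:
arm_command --series '[{"linear": [0,0.0016,0.02],"turn": 0},{"linear": [0,0,0.03],"turn": 0},{"linear": [0,0,0.03],"turn": 0},{"linear": [0,0,0.03],"turn": 0},{"linear": [0,0,0.025],"turn": 0},{"linear": [0,0,0.02],"turn": 0},{"linear": [0,0,0.013],"turn": 0},{"linear": [0,0,0],"turn": 0}]'

```text
t: 3.9
ee_pos: [533.8, -201.2, 71.9]
orientation: [-2.202, -2.236, 0.002]
ft_force: [-0.2, -0.0, -0.7]
width: 88.2
grasp_force: 0.0
```

Run:
```python
from h import *
delta([536.3,-204.7,73],.015)
d=grab('side'); f=d['frame']
cv2.imwrite('pics/s1.png',cv2.resize(f[250:370,260:420],None,fx=5,fy=5,interpolation=cv2.INTER_CUBIC))
```

```text
t 3.9 tcp [ 533.81 -201.22   71.93] phi 0.015 tilt [-0.0033  0.0013] q1,q6 [-0.381 -0.396] F [-0.2 -0.  -0.7] M [-0.02  0.04 -0.01] w 88.2 g 0.0
tool delta mm [-3.5  2.4 -1.1] turn -0.0000
```

View pics/s1.png

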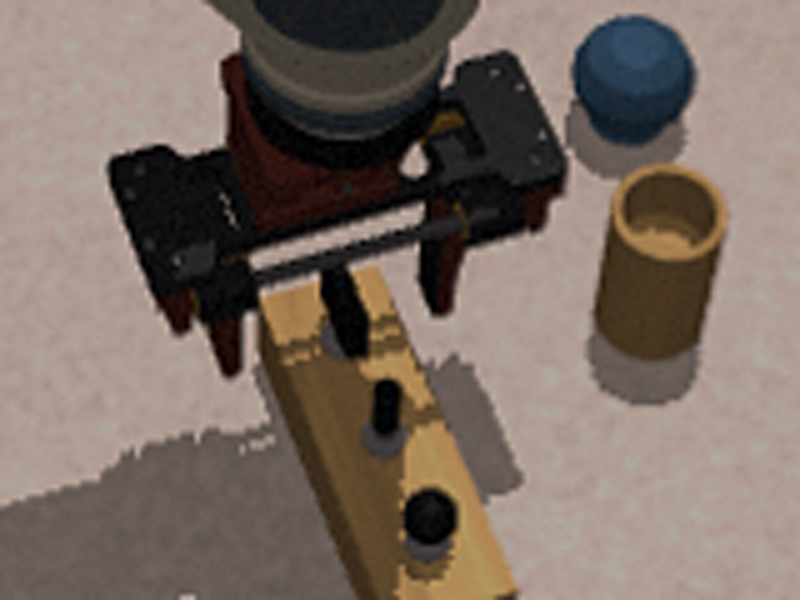

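The fingers straddle the black bow, which sits at about (342,305) in the crop. I'll centre them and check.

Request:
arm_command --series '[{"linear": [-0.0035,0.0024,-0.001],"turn": 0},{"linear": [0,0,0],"turn": 0},{"linear": [0,0,0],"turn": 0}]'

```text
t: 4.25
ee_pos: [538.2, -205.6, 75.7]
orientation: [2.204, 2.237, 0.001]
ft_force: [-0.1, 0.5, -0.4]
width: 87.7
grasp_force: 0.0
```

Run:
```python
from h import *
delta([536.3,-204.7,73],.015)
```

```text
t 4.25 tcp [ 538.2  -205.55   75.74] phi 0.0149 tilt [ 0.0018 -0.0007] q1,q6 [-0.385 -0.4  ] F [-0.1  0.5 -0.4] M [-0.11  0.05 -0.01] w 87.7 g 0.0
tool delta mm [ 0.9 -1.9  2.7] turn -0.0001
```

Request:
arm_command --series '[{"linear": [0,0,0],"turn": 0},{"linear": [0,0,0],"turn": 0},{"linear": [0,0,0],"turn": 0}]'

```text
t: 4.55
ee_pos: [537.5, -205.1, 74.8]
orientation: [2.205, 2.238, 0.0]
ft_force: [-0.5, 0.0, 0.2]
width: 88.0
grasp_force: 0.0
```

Request:
arm_command --series '[{"linear": [0,0,0],"turn": 0}]'

```text
t: 4.65
ee_pos: [537.5, -205.1, 74.7]
orientation: [-2.205, -2.238, 0.0]
ft_force: [0.1, 0.3, 1.2]
width: 87.8
grasp_force: 0.0
```

Request:
arm_command --series '[{"linear": [0,-0.0011,0.0015],"turn": 0},{"linear": [0,0,0],"turn": 0},{"linear": [0,0,0],"turn": 0},{"linear": [0,0,0],"turn": 0},{"linear": [0,0,0],"turn": 0}]'

```text
t: 5.15
ee_pos: [536.4, -205.2, 73.2]
orientation: [2.205, 2.238, -0.0]
ft_force: [0.1, 0.1, -0.4]
width: 87.7
grasp_force: 0.0
```

Request:
arm_command --series '[{"linear": [0,0,0],"turn": 0},{"linear": [0,0,0],"turn": 0},{"linear": [0,0,0],"turn": 0},{"linear": [0,0,0],"turn": 0},{"linear": [0,0,0],"turn": 0},{"linear": [0,0,0],"turn": 0},{"linear": [0,0,0],"turn": 0},{"linear": [0,0,0],"turn": 0},{"linear": [0,0,0],"turn": 0},{"linear": [0,0,0],"turn": 0}]' --jaw -1

```text
t: 6.15
ee_pos: [536.5, -205.2, 73.2]
orientation: [2.205, 2.238, 0.0]
ft_force: [0.6, 0.5, 0.3]
width: 11.3
grasp_force: 0.4
```

Run:
```python
from h import *
delta([536.3,-204.7,73],.015)
```

```text
t 6.15 tcp [ 536.47 -205.21   73.21] phi 0.015 tilt [ 0.0002 -0.0001] q1,q6 [-0.386 -0.401] F [0.6 0.5 0.3] M [-0.03 -0.09  0.08] w 11.3 g 0.4
tool delta mm [ 0.5 -0.2  0.2] turn 0.0000
```

Request:
arm_command --series '[{"linear": [0,0,0],"turn": 0},{"linear": [0,0,0],"turn": 0},{"linear": [0,0,0],"turn": 0},{"linear": [0,0,0],"turn": 0},{"linear": [0,0,0],"turn": 0}]'

```text
t: 6.65
ee_pos: [537.1, -205.4, 73.4]
orientation: [2.204, 2.237, 0.001]
ft_force: [5.0, -0.1, -2.4]
width: 9.9
grasp_force: 30.0
```

Run:
```python
from h import *
delta([536.3,-204.7,73],.015)
```

```text
t 6.65 tcp [ 537.14 -205.37   73.38] phi 0.0149 tilt [ 0.0016 -0.0005] q1,q6 [-0.386 -0.401] F [ 5.  -0.1 -2.4] M [-0.04 -1.    0.03] w 9.9 g 30.0
tool delta mm [ 0.7 -0.8  0.4] turn -0.0001
```

Request:
arm_command --series '[{"linear": [0,0.0008,-0.002],"turn": 0},{"linear": [0,0,-0.008],"turn": 0},{"linear": [0,0,-0.012],"turn": 0},{"linear": [0,0,-0.015],"turn": 0},{"linear": [0,0,-0.02],"turn": 0},{"linear": [0,0,-0.02],"turn": 0},{"linear": [0,0,-0.02],"turn": 0},{"linear": [0,0,-0.015],"turn": 0},{"linear": [0,0,-0.01],"turn": 0},{"linear": [0,0,0],"turn": 0}]'

```text
t: 7.65
ee_pos: [537.4, -205.4, 196.4]
orientation: [2.204, 2.237, 0.001]
ft_force: [0.3, -0.1, -0.3]
width: 10.1
grasp_force: 30.0
```

Run:
```python
from h import *
delta([542,214,195],.125)
t=load('top')['frame']
# chest edges zoom for yaw and both cams of the key later
i=t[180:280,200:310]; cv2.imwrite('pics/chest.png',cv2.resize(i,None,fx=6,fy=6,interpolation=cv2.INTER_CUBIC)[:600])
```

```text
t 7.65 tcp [ 537.36 -205.35  196.43] phi 0.015 tilt [ 0.0012 -0.0007] q1,q6 [-0.386 -0.401] F [ 0.3 -0.1 -0.3] M [-0.06  0.06 -0.04] w 10.1 g 30.0
tool delta mm [419.2  10.9   1.2] turn -0.1100
```

View pics/chest.png

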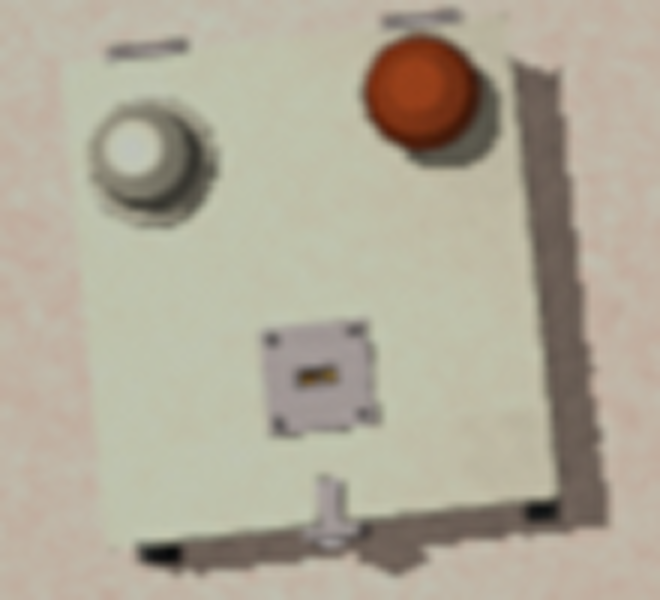

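The chest crop shows the slot at about (316,376), the front lid edge from (105,542) to (557,497) and the right edge from (512,60) to (557,497). I'll carry the key over and compute the yaw.

Request:
arm_command --series '[{"linear": [0.02,0.001,0],"turn": 0},{"linear": [0.04,0.001,0],"turn": 0},{"linear": [0.045,0.001,0],"turn": 0},{"linear": [0.05,0.001,0],"turn": 0},{"linear": [0.05,0.001,0],"turn": 0},{"linear": [0.05,0.001,0],"turn": 0},{"linear": [0.05,0.001,0],"turn": 0},{"linear": [0.045,0.001,0],"turn": 0},{"linear": [0.04,0.001,0],"turn": 0},{"linear": [0.029,0.001,0],"turn": 0}]'

```text
t: 8.65
ee_pos: [539.8, 216.2, 194.0]
orientation: [-2.202, -2.239, 0.003]
ft_force: [-0.2, -0.9, -0.6]
width: 9.9
grasp_force: 30.0
```

Run:
```python
from h import *
t=load('top')
P=lambda x,y:atz(t,200+(x+.5)/6-.5,180+(y+.5)/6-.5,90)
a,b,c,d,e=P(105,542),P(557,497),P(512,60),P(65,62),P(105,542)
for p,q in((b,a),):
    v=q-p; print('front',np.linalg.norm(v),np.arctan2(-v[0],v[1]))
for p,q in((b,c),(a,d)):
    v=q-p; print('side',np.linalg.norm(v),np.arctan2(v[1],v[0]))
delta([542,214,190],.12)
```

```text
front 225.62711769897794 0.11754807141239068
side 222.25064907103913 0.12656941386487064
side 243.28644434256353 0.12202854005039689
t 8.65 tcp [539.82 216.18 194.05] phi 0.0166 tilt [-0.0019 -0.0006] q1,q6 [0.36  0.344] F [-0.2 -0.9 -0.6] M [-0.07  0.02  0.03] w 9.9 g 30.0
tool delta mm [-2.2  2.1  4. ] turn -0.1034
```

Request:
arm_command --series '[{"linear": [-0.0028,0.002,0.006],"turn": -0.053},{"linear": [0,0,0.01],"turn": -0.053},{"linear": [0,0,0.01],"turn": 0},{"linear": [0,0,0.006],"turn": 0},{"linear": [0,0,0],"turn": 0},{"linear": [0,0,0],"turn": 0},{"linear": [0,0,0],"turn": 0},{"linear": [0,0,0],"turn": 0}]'

```text
t: 9.45
ee_pos: [543.2, 211.1, 163.7]
orientation: [2.083, 2.351, 0.001]
ft_force: [0.3, -0.3, -0.9]
width: 9.9
grasp_force: 30.0
```

Run:
```python
from h import *
delta([543,213.4,160],.122)
s=grab('side');t=grab('top')
c=lambda f,u,v,w,h,k: cv2.resize(f[v:v+h,u:u+w],None,fx=k,fy=k,interpolation=cv2.INTER_CUBIC)
cv2.imwrite('pics/l1.png',np.hstack([c(s['frame'],247,135,60,75,8)[:600,:480],c(t['frame'],233,220,40,75,8)[:600]]))
```

```text
t 9.45 tcp [543.21 211.12 163.66] phi 0.1206 tilt [0.0008 0.0003] q1,q6 [0.35 0.23] F [ 0.3 -0.3 -0.9] M [-0.1   0.04  0.01] w 9.9 g 30.0
tool delta mm [2.3 0.1 3.7] turn -0.0014
```

View pics/l1.png

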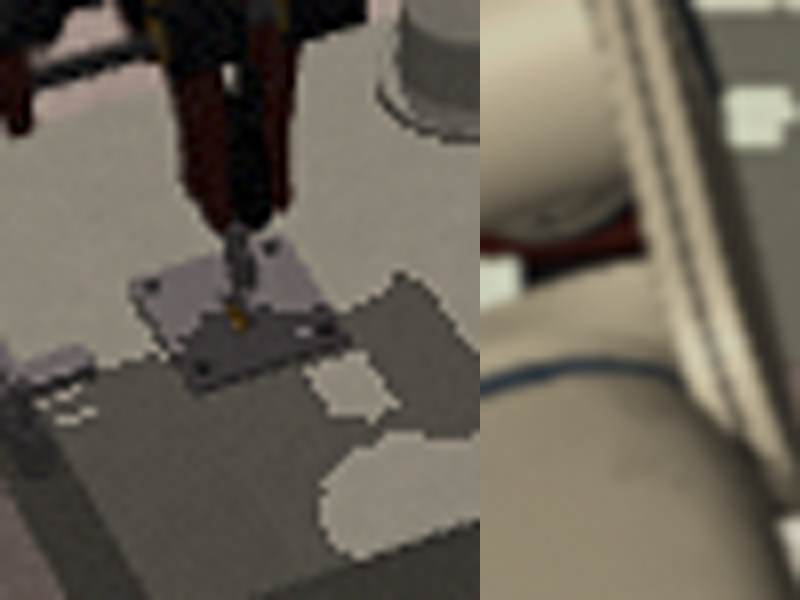

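The side crop shows the key tip at about (240,290), just above the slot at about (235,315). The arm hides the lock in the top view. I'll overlay the model to refine the offset.

Run:
```python
from h import *
s=load('side'); o,R=pose(); p=o['ee_pos']
ex=np.array([np.cos(.122),np.sin(.122),0]);ey=np.array([-np.sin(.122),np.cos(.122),0])
u0,v0,k=262,155,14
# enhanced
f=s['frame'][v0:v0+36,u0:u0+28].astype(float)
f=np.clip((f-20)*1.6,0,255).astype(np.uint8)
i0=cv2.resize(f,None,fx=k,fy=k,interpolation=cv2.INTER_CUBIC); im=i0.copy()
def line(P,col): 
    q=((proj(s,P)-[u0,v0]+.5)*k).astype(np.int32); cv2.polylines(im,[q],True,col,1)
L=np.array([542.2,214,94.])
line([L+a*3.3*ex+b*8.8*ey for a,b in((1,1),(1,-1),(-1,-1),(-1,1))],(0,255,0))
line([L+a*27*ex+b*27*ey for a,b in((1,1),(1,-1),(-1,-1),(-1,1))],(0,255,0))
K=p-[0,0,28.4]
line([K+b*ey+[0,0,z] for b,z in((-2.25,0),(-2.25,-10),(-8,-10),(-8,-24),(0,-32),(8,-24),(8,-10),(2.25,-10),(2.25,0))],(0,255,255))
line([K+[10*np.cos(a),10*np.sin(a),0] for a in np.linspace(0,6.28,24)],(255,100,255))
cv2.imwrite('pics/l2.png',np.hstack([i0,im]))
q=proj(s,[L,L+10*ex,L+10*ey,K-[0,0,32]]); print(q.round(2).tolist())
```

```text
t 9.55 tcp [543.14 211.13 163.59] phi 0.1207 tilt [0.0007 0.0003] q1,q6 [0.35 0.23] F [-0.7 -0.7 -0.9] M [-0.1   0.09  0.02] w 9.8 g 30.0
[[276.87, 173.14], [280.47, 171.99], [275.36, 170.67], [277.39, 171.2]]
```

View pics/l2.png

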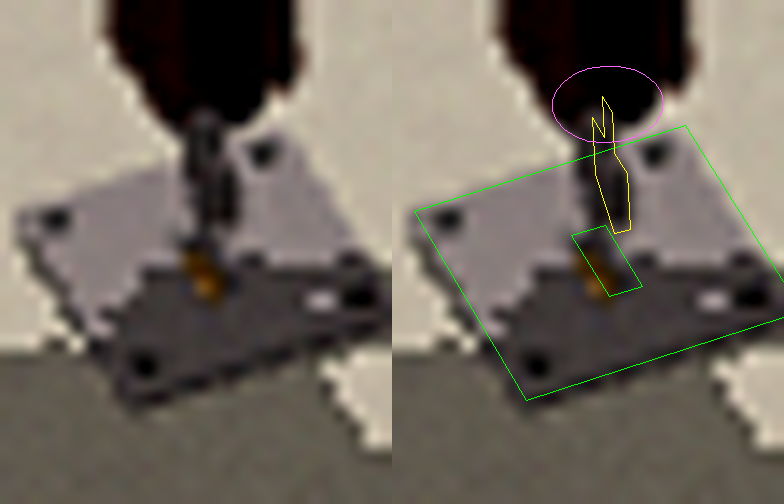

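Relative to the lock outline, the key sits about 1.5 mm too far toward -y and slightly toward +x. I'll correct and feel the way down.

Request:
arm_command --series '[{"linear": [0.0017,-0.0006,0.003],"turn": 0},{"linear": [0,0,0.003],"turn": 0},{"linear": [0,0,0.002],"turn": 0},{"linear": [0,0,0],"turn": 0},{"linear": [0,0,0],"turn": 0},{"linear": [0,0,0.001],"turn": 0},{"linear": [0,0,0.001],"turn": 0},{"linear": [0,0,0],"turn": 0}]'

```text
t: 10.35
ee_pos: [542.1, 212.7, 153.1]
orientation: [-2.083, -2.352, 0.0]
ft_force: [-0.5, -0.8, -1.0]
width: 10.1
grasp_force: 30.0
```

```bash
python3 -c "
from h import *
pose()"
```

```text
t 10.35 tcp [542.06 212.69 153.06] phi 0.121 tilt [-0.0002 -0.0001] q1,q6 [0.353 0.232] F [-0.5 -0.8 -1. ] M [-0.04  0.05  0.03] w 10.1 g 30.0
```

Request:
arm_command --series '[{"linear": [0,0,0.001],"turn": 0},{"linear": [0,0,0.001],"turn": 0},{"linear": [0,0,0],"turn": 0}]'

```text
t: 10.65
ee_pos: [542.0, 212.7, 151.0]
orientation: [-2.083, -2.352, 0.0]
ft_force: [0.3, -0.9, -0.2]
width: 9.6
grasp_force: 30.0
```

```bash
python3 -c "
from h import *
pose()"
```

```text
t 10.65 tcp [542.05 212.7  151.03] phi 0.121 tilt [-0.0002 -0.0001] q1,q6 [0.353 0.233] F [ 0.3 -0.9 -0.2] M [-0.07  0.01 -0.01] w 9.6 g 30.0
```

The tip has entered the slot about 3 mm without contact. I'll continue down.

Request:
arm_command --series '[{"linear": [0,0,0.001],"turn": 0},{"linear": [0,0,0.001],"turn": 0},{"linear": [0,0,0.001],"turn": 0},{"linear": [0,0,0.001],"turn": 0},{"linear": [0,0,0],"turn": 0}]'

```text
t: 11.15
ee_pos: [542.1, 212.8, 147.1]
orientation: [-2.083, -2.352, 0.0]
ft_force: [0.9, -0.5, 0.6]
width: 9.9
grasp_force: 30.0
```

```bash
python3 -c "
from h import *
pose()"
```

```text
t 11.15 tcp [542.13 212.77 147.09] phi 0.1209 tilt [-0.0001  0.0001] q1,q6 [0.354 0.233] F [ 0.9 -0.5  0.6] M [0.04 0.04 0.04] w 9.9 g 30.0
```

Request:
arm_command --series '[{"linear": [0,0,0.001],"turn": 0},{"linear": [0,0,0.001],"turn": 0},{"linear": [0,0,0.001],"turn": 0},{"linear": [0,0,0.001],"turn": 0},{"linear": [0,0,0],"turn": 0}]'

```text
t: 11.65
ee_pos: [542.8, 213.7, 143.6]
orientation: [2.083, 2.351, 0.004]
ft_force: [0.3, 4.5, 1.9]
width: 9.6
grasp_force: 30.0
```

```bash
python3 -c "
from h import *
pose()"
```

```text
t 11.65 tcp [542.82 213.73 143.56] phi 0.1206 tilt [0.0018 0.0019] q1,q6 [0.354 0.233] F [0.3 4.5 1.9] M [ 1.12 -0.04  0.02] w 9.6 g 30.0
```

Request:
arm_command --series '[{"linear": [0.0012,0.0005,0],"turn": 0},{"linear": [0,0,0.001],"turn": 0},{"linear": [0,0,0.001],"turn": 0},{"linear": [0,0,0],"turn": 0},{"linear": [0,0,0],"turn": 0}]'

```text
t: 12.15
ee_pos: [542.3, 214.0, 140.9]
orientation: [-2.083, -2.351, 0.0]
ft_force: [0.3, 3.1, -1.1]
width: 10.0
grasp_force: 30.0
```

```bash
python3 -c "
from h import *
pose()"
```

```text
t 12.15 tcp [542.31 214.01 140.89] phi 0.1209 tilt [-0.0004  0.    ] q1,q6 [0.355 0.234] F [ 0.3  3.1 -1.1] M [ 0.62  0.02 -0.05] w 10.0 g 30.0
```

Request:
arm_command --series '[{"linear": [0.0004,0,0.001],"turn": 0.07},{"linear": [0,0,0.001],"turn": -0.14},{"linear": [0,0,0.001],"turn": 0.14},{"linear": [0,0,0.001],"turn": -0.14},{"linear": [0,0,0.001],"turn": 0.14},{"linear": [0,0,0.001],"turn": -0.14},{"linear": [0,0,0],"turn": 0.14},{"linear": [0,0,0],"turn": -0.07}]'

```text
t: 12.95
ee_pos: [542.9, 214.3, 136.0]
orientation: [2.087, 2.347, 0.001]
ft_force: [-0.1, 0.6, 5.5]
width: 10.0
grasp_force: 30.0
```

```bash
python3 -c "
from h import *
pose()"
```

```text
t 12.95 tcp [542.93 214.28 136.  ] phi 0.1169 tilt [0.0011 0.    ] q1,q6 [0.356 0.239] F [-0.1  0.6  5.5] M [0.08 0.18 0.01] w 10.0 g 30.0
```

Request:
arm_command --series '[{"linear": [0,0,0.001],"turn": 0.07},{"linear": [0,0,0.001],"turn": -0.14},{"linear": [0,0,0.001],"turn": 0.14},{"linear": [0,0,0.001],"turn": -0.14},{"linear": [0,0,0.001],"turn": 0.14},{"linear": [0,0,0.001],"turn": -0.14},{"linear": [0,0,0],"turn": 0.14},{"linear": [0,0,0],"turn": -0.07}]'

```text
t: 13.75
ee_pos: [542.9, 214.3, 130.0]
orientation: [2.087, 2.347, 0.001]
ft_force: [0.6, 0.9, 4.8]
width: 10.0
grasp_force: 30.0
```

```bash
python3 -c "
from h import *
pose()"
```

```text
t 13.75 tcp [542.91 214.33 129.98] phi 0.1168 tilt [0.0011 0.0001] q1,q6 [0.356 0.239] F [0.6 0.9 4.8] M [0.24 0.18 0.02] w 10.0 g 30.0
```

Request:
arm_command --series '[{"linear": [0,0,0.001],"turn": 0.07},{"linear": [0,0,0.001],"turn": -0.14},{"linear": [0,0,0.001],"turn": 0.14},{"linear": [0,0,0.001],"turn": -0.14},{"linear": [0,0,0.001],"turn": 0.14},{"linear": [0,0,0.001],"turn": -0.14},{"linear": [0,0,0],"turn": 0.14},{"linear": [0,0,0],"turn": -0.07}]'

```text
t: 14.55
ee_pos: [542.8, 214.3, 123.3]
orientation: [2.088, 2.347, 0.001]
ft_force: [1.3, 1.5, -0.1]
width: 9.7
grasp_force: 30.0
```

```bash
python3 -c "
from h import *
pose()"
```

```text
t 14.55 tcp [542.75 214.3  123.27] phi 0.1169 tilt [ 0.0007 -0.    ] q1,q6 [0.356 0.239] F [ 1.3  1.5 -0.1] M [ 0.34 -0.1   0.03] w 9.7 g 30.0
```

Request:
arm_command --series '[{"linear": [0,0,0.001],"turn": 0.05},{"linear": [0,0,0.0005],"turn": -0.1},{"linear": [0,0,0.0005],"turn": 0.05},{"linear": [0,0,0],"turn": 0},{"linear": [0,0,0],"turn": 0}]'

```text
t: 15.05
ee_pos: [542.9, 214.3, 122.0]
orientation: [2.083, 2.351, 0.001]
ft_force: [-1.1, 1.1, 5.9]
width: 10.1
grasp_force: 30.0
```

```bash
python3 -c "
from h import *
pose()"
```

```text
t 15.05 tcp [542.87 214.33 121.95] phi 0.121 tilt [0.0009 0.    ] q1,q6 [0.356 0.235] F [-1.1  1.1  5.9] M [ 0.17  0.28 -0.01] w 10.1 g 30.0
```

Request:
arm_command --series '[{"linear": [0,0,0.001],"turn": 0},{"linear": [0,0,0],"turn": 0},{"linear": [0,0,0],"turn": 0},{"linear": [0,0,0],"turn": 0}]'

```text
t: 15.45
ee_pos: [542.9, 214.4, 122.0]
orientation: [2.082, 2.351, 0.001]
ft_force: [-3.0, -0.1, 14.3]
width: 10.2
grasp_force: 30.0
```

Run:
```python
from h import *
pose()
s=grab('side')['frame'][120:210,230:330]
cv2.imwrite('pics/l3.png',cv2.resize(s,None,fx=6,fy=6,interpolation=cv2.INTER_CUBIC))
```

```text
t 15.45 tcp [542.93 214.36 121.96] phi 0.121 tilt [0.0012 0.0001] q1,q6 [0.356 0.235] F [-3.  -0.1 14.3] M [-0.    0.78  0.02] w 10.2 g 30.0
```

View pics/l3.png

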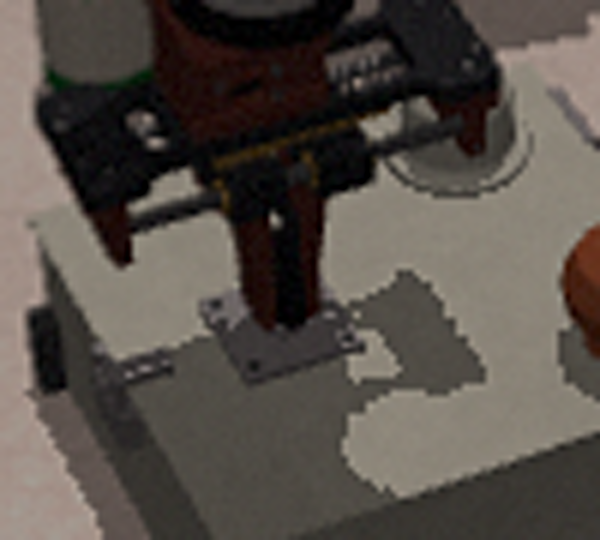

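The key is seated: z holds at 122.0 while the force rises to 14 N. In the crop the fingers are right at the plate, near (285,320). Now I'll turn it in stages.

Request:
arm_command --series '[{"linear": [0,0,-0.0003],"turn": 0.1},{"linear": [0,0,0],"turn": 0.1},{"linear": [0,0,0],"turn": 0.1},{"linear": [0,0,0],"turn": 0.1},{"linear": [0,0,0],"turn": 0.1},{"linear": [0,0,0],"turn": 0}]'

```text
t: 16.1
ee_pos: [543.1, 214.2, 122.0]
orientation: [2.602, 1.759, 0.002]
ft_force: [-3.1, -0.8, 12.3]
width: 10.0
grasp_force: 30.0
```

```bash
cat >> h.py <<'E'
def ftool():
    o,R=pose(); print('F tool',(R.T@o['ft_force']).round(1),'M tool',(R.T@o['moment']).round(2))
E
python3 -c "
from h import *
ftool()"
```

```text
t 16.1 tcp [543.05 214.24 121.96] phi -0.3816 tilt [ 0.0014 -0.0001] q1,q6 [0.356 0.738] F [-3.1 -0.8 12.3] M [-0.12  0.57 -0.  ] w 10.0 g 30.0
F tool [ -1.9  -2.5 -12.3] M tool [ 0.48 -0.33  0.  ]
```

Request:
arm_command --series '[{"linear": [0,0,0],"turn": 0.1},{"linear": [0,0,0],"turn": 0.1},{"linear": [0,0,0],"turn": 0.1},{"linear": [0,0,0],"turn": 0.1},{"linear": [0,0,0],"turn": 0.1},{"linear": [0,0,0],"turn": 0.1},{"linear": [0,0,0],"turn": 0}]'

```text
t: 16.8
ee_pos: [542.6, 214.4, 121.9]
orientation: [3.006, 0.912, 0.001]
ft_force: [-3.6, 1.0, 14.0]
width: 9.4
grasp_force: 30.0
```

```bash
python3 -c "
from h import *
ftool()"
```

```text
t 16.8 tcp [542.59 214.41 121.94] phi -0.9817 tilt [0.0004 0.0001] q1,q6 [0.356 1.338] F [-3.6  1.  14. ] M [0.23 1.02 0.  ] w 9.4 g 30.0
F tool [ -2.4  -2.8 -14. ] M tool [ 0.76 -0.72 -0.  ]
```

Request:
arm_command --series '[{"linear": [0,0,0],"turn": 0.1},{"linear": [0,0,0],"turn": 0.1},{"linear": [0,0,0],"turn": 0.1},{"linear": [0,0,0],"turn": 0.1},{"linear": [0,0,0],"turn": 0.05},{"linear": [0,0,0],"turn": 0}]'

```text
t: 17.4
ee_pos: [542.4, 214.7, 121.9]
orientation: [-3.133, -0.22, -0.0]
ft_force: [-5.0, 1.3, 14.1]
width: 9.7
grasp_force: 30.0
```

```bash
python3 -c "
from h import *
ftool()"
```

```text
t 17.4 tcp [542.43 214.7  121.92] phi -1.4303 tilt [0.0002 0.0005] q1,q6 [0.356 1.786] F [-5.   1.3 14.1] M [0.53 1.15 0.06] w 9.7 g 30.0
F tool [ -4.8  -2.  -14.1] M tool [ 0.69 -1.06 -0.06]
```

Request:
arm_command --series '[{"linear": [-0.0004,0,0],"turn": 0.05},{"linear": [0,0,0],"turn": 0.05},{"linear": [0,0,0],"turn": 0.05},{"linear": [0,0,0],"turn": 0},{"linear": [0,0,0],"turn": 0}]'

```text
t: 17.9
ee_pos: [542.4, 214.7, 121.9]
orientation: [-3.141, 0.013, -0.001]
ft_force: [-3.0, 2.1, 13.7]
width: 9.9
grasp_force: 30.0
```

Run:
```python
from h import *
ftool()
s=grab('side')['frame'][120:210,230:330]
cv2.imwrite('pics/l4.png',cv2.resize(s,None,fx=6,fy=6,interpolation=cv2.INTER_CUBIC))
```

```text
t 17.9 tcp [542.37 214.72 121.93] phi -1.5789 tilt [0.001  0.0007] q1,q6 [0.356 1.935] F [-3.   2.1 13.7] M [0.55 0.86 0.07] w 9.9 g 30.0
F tool [ -3.   -2.1 -13.7] M tool [ 0.55 -0.86 -0.07]
```

View pics/l4.png

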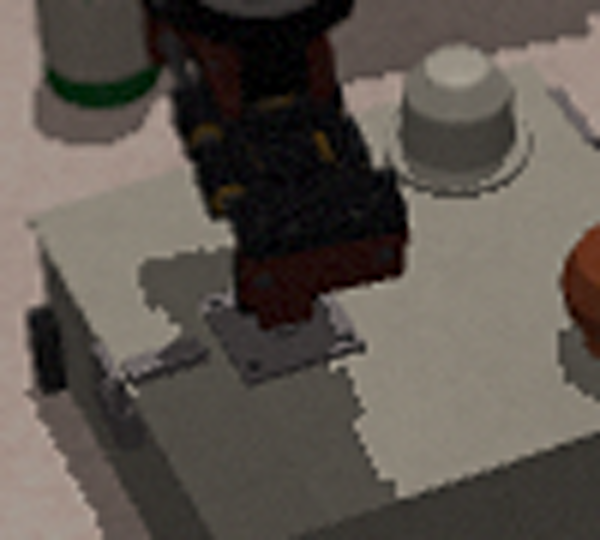

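The bolt's inner end moved from (172,365) to (208,350) in the crop. That is about 6 source pixels, or roughly 15 mm, so the bolt is drawn. I'll let it settle and hand in.

Request:
arm_command --series '[{"linear": [0,0,0],"turn": 0.02},{"linear": [0,0,0],"turn": 0},{"linear": [0,0,0],"turn": 0},{"linear": [0,0,0],"turn": 0},{"linear": [0,0,0],"turn": 0},{"linear": [0,0,0],"turn": 0}]'

```text
t: 18.55
ee_pos: [542.4, 214.7, 121.9]
orientation: [-3.141, 0.044, -0.001]
ft_force: [-1.7, 3.3, 12.4]
width: 9.9
grasp_force: 30.0
```

Run:
```python
from h import *
ftool()
print(ctrl.close_job())
```

```text
t 18.55 tcp [542.37 214.71 121.91] phi -1.5986 tilt [0.0009 0.0006] q1,q6 [0.356 1.955] F [-1.7  3.3 12.4] M [0.49 0.92 0.24] w 9.9 g 30.0
F tool [ -1.8  -3.3 -12.4] M tool [ 0.47 -0.94 -0.24]
the job is handed in; nothing more can be done
None
```

I handed the job in at about 18.6 s with the flat-bowed key fully home, the arm turned about 1.72 rad clockwise to the stop, the bolt drawn about 15 mm as judged from the side camera, and a 30 N grip still held; no verdict came back.

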